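Seat a specimen mount in a three-point locating nest

ROBOT

A 7-joint arm with a two-finger parallel gripper is mounted at the origin on a cart in front of the work surface, level with it; the furniture and walls round the work are solid. World frame = base frame: x ahead of the robot, y to its left, z up, the work surface at z = 0. Lengths are in m, angles in degrees, forces in N, time in s.
With the tool pointing down it reaches from about 0.4 to 0.85 m from the base axis. Payload 6.9 kg.
Tool frame: the origin (TCP) lies at the centre of the arm's flange, where the gripper is bolted on; the fingertips stand 173 mm ahead of it and the grasp point (between the pads) lies tcp_to_grasp ahead of it (tcp_to_grasp is the distance from the TCP to the grasp point, in m); z points along the fingers, x is the direction in which the jaws open and shut, and the axes are right-handed (so a half turn about z gives the same grasp; the last joint's range is limited). The gripper opens to 85 mm and grips with 20 to 120 N. Pads are 22 mm wide; open, the fingers measure 114 mm over their backs; the gripper's body (76 mm by 85 mm) begins 54 mm behind the grasp point. The pads swing forward as they close: fully open they stand 13 mm farther back than shut.
Start: joints at [-67.981, 29.078, -13.613, 85.955, 7.202, 65.827, -8.869], TCP at [0.172, 0.601, 0.405] pointing down, gripper open.
Joint ranges: [-176.47, 176.47], [-13.61, 117.27], [-81.72, 77.17], [0.22, 143.17], [-87.28, 267.28], [10, 112.55], [-165.47, 165.47]. Speed limits (degrees/s): [136.94, 136.94, 180, 180, 180, 180, 180].

INTERFACE

Orientations are given as a 3x3 rotation matrix whose columns are the frame's x, y, z axes.
In Python, from cell import sense, get_image, camera_info, finish_job, tcp_to_grasp gives the robot as it stands.
- The arm moves only by the shell command python3 -m creep 'ROWS' [OPENING] [FORCE]. ROWS is JSON, a list of rows, each a list of 2 entries, a list of its own where there are three numbers: the shift along the tool's x, y, z in cm, then the turn, a rotation vector about the tool's x, y, z in degrees. In form: [[[dx, dy, dz], [rx, ry, rz]], ...]. A call has 1 to 10 rows; each row is the pose to reach, as a shift and turn from the pose commanded when the call began, along the tool's axes at that moment; what a row does not reach only later rows make up. A row lasts 1/10 s, in which the tool goes at most 50 mm and 8.59 degrees, less where a joint would pass 70% of its speed; a pose out of reach is approached as far as the arm can. A call with a gripper value outside its range is refused whole. OPENING is the opening, from -1 (shut) to 1 (fully open), set as the call begins (- or left out, the last holds). The fingers move at their own pace and stop on an object; FORCE is the grip in N (left out, the last holds). Time passes only in rows, so rows that repeat a pose let the fingers close. It gives the time, the measured TCP pose, the force and the opening at its end, in the units of the state.
- sense(): the state, without advancing time (a new reading comes with each control period).
- get_image(name): name is "scene" or "side" or "wrist"; returns the picture (384x512x3 uint8, red, green, blue); there is no depth.
- camera_info(name): a dict with "intrinsics" (3x3 intrinsics, pixels), "k1" (the pictures are not rectified: a ray, as slopes to the right and down, at radius r is drawn at 1 + k1 r^2 times it, then the intrinsics apply), "R" (3x3) and "t" (3): a world point X has camera coordinates R X + t; the wrist camera has in their place "mount" (4x4, takes a point from camera to tool coordinates, whose origin is the TCP and whose axes are the tool frame's). Camera axes: x right, y down, z forward; pixel columns grow to the right and rows downward; lengths in m; the calibration is good to about 2 mm. A picture is of the moment at which its call begins: read the wrist's pose just before it. camera_info takes no time and is no camera call.
- finish_job(): hands the job in, once; it reports no verdict.
The state is a dict: "time": time; "joint_pos": joint angles; "qd": joint speeds; "effort": joint torques, N m; "eef_pos": TCP position; "tool_rot": TCP orientation; "wrist_force": force on the tool from outside, world axes, zero at the start; "ft_torque": the same for the moment, N m; "finger_gap": finger opening in m.
Only numpy, scipy, OpenCV 4.12 (cv2) and the standard library are available. Lean on these libraries where they do the work, as an engineer would, in place of code of your own. Each camera call takes 0.05 s, during which the arm holds its last target. There are 200 camera calls.

TASK

Pick up the green round specimen mount, set it down flat in the dashed loading circle of the aluminium nest plate and let go of it. Then, with the fingertips, nudge it along the engraved arrow past the red sprung roller until it is fully home: pushed firmly but gently on the end screw (with about 9 N, never over 14 N). Leave it resting there on its own, touching the end screw, the side rail and the roller, and do not disturb the red mount, the canister or the eyepiece standing nearby.

Things in the scene. Friction and masses are not known exactly. Their poses are not given: they have to be found in the camera images.
- green_mount_center (a point): centre (half-way up) of the loose green resin specimen mount, an upright disc 30 mm in diameter and 16 mm high with a small pale face on top, about 40 g; it starts flat on the desk. A red mount of the same size stands near.
- nest: aluminium nest plate fixed to the desk, top 12 mm above the desk. Origin on the desk near the seat; x is the direction of the engraved arrow, in which the mount is pushed straight home, y to the left of it, z up. The plate spans x -85 to +50, y -59 to +53 mm. On it stand the end screw ahead, the side rail left and the sprung roller right; they touch the mount 8 mm above the plate.
- load_circle (a point): centre of the dashed loading circle (33 mm across) on the plate's top, at nest x = -44 mm, y = 0. A mount let go here stays. Set it within 1.5 mm of y = 0, then push it along nest +x with the fingers centred behind it, 3 to 8 mm above the plate and no wider than 30 mm (so they clear the rail).
- seat (a point): middle of the seat on the plate's top, nest x = -0.5, y = 2.5 mm. Fully home, the mount's axis lies within 4.5 mm in x and 1 mm in y of it, depending on how the screw and rail are set; the settings differ every time and are not measured, so the end must be found by feel. The roller moves the mount sideways to the rail by itself.
- end_stop: blue block, 16 x 26 x 20 mm, at the far end of the nest; its brass-headed screw has a 8 mm ball tip pointing to nest -x. Origin on the screw's axis at the block's face towards the seat, at nest x = 28.5 mm, 20 mm above the desk; own x axis to the seat. The locked screw projects 10 to 18 mm (unknown) and stops the mount hard; over 14 N on it spoils it.
- side_stop: green block of the same size on the left of the nest; it carries the side rail, a steel bar 8 mm thick (y), 34 mm long with round ends, from nest x = -24 to +10 mm, 2 to 14 mm above the plate. Origin at the block's face towards the seat, at nest x = -6, y = 30.5 mm, 20 mm above the desk. The rail's face is locked at nest y = 16.5 to 18.5 mm (unknown); over 14 N on it spoils it.
- plunger (a joint): travel (m) of the sprung plunger with a red roller (8 mm) in the dark block on the right: 0 = out, 0.010 = pressed in to nest -y. Roller axis at nest x = -7, y = -11.3 mm when out; block x -20 to 6, y below -26.5 mm. Yields at 0.55 N, then 0.08 N/mm. From mount centre x = -22 mm on, pushing past it and along the rail takes 1 to 5 N; at the screw the force rises steeply.
- red_mount: bystander: red resin specimen mount, disc 30 mm in diameter, 16 mm high, loose on the desk; origin at the centre of its underside
- canister: bystander: black canister with a clear cap, 38 mm in diameter, 56 mm high, loose on the desk; origin at the centre of its underside. Beyond it on the right (y below -0.27 m) stands a tall microscope: pass over it with the fingertips 0.5 m up
- eyepiece: bystander: black microscope eyepiece standing on its wider end, 35 mm in diameter, 45 mm high, loose on the desk; origin at the centre of its underside

How it is judged:
By the outcome, as a careful person would: the job done as asked, in the order asked, and still so for the second after the job is handed in, with the robot touching nothing.
It also fails if it takes over 72 s, if anything falls off the work surface, if the arm or the gripper's body presses on something with over 40 N, if the wrist force passes 120 N, or if a joint passes its speed limit or range.

## Working session

There is one attempt and no reset: what is moved stays moved. The work goes in short steps, Python scripts to look and compute and a shell command to move; the robot and the scene stay as the last step left them, time stands still between calls to the robot, and variables do not carry over. Pictures are saved under pics/ and viewed, about 8 in all and at most 12, crops included, and the job is handed in when it is done.

```bash
ls; mkdir -p pics; python3 - <<'E'
from cell import *
import cv2,numpy as np
s=sense();print(s);print(tcp_to_grasp)
for n in("scene","side","wrist"):
    i=camera_info(n);print(n,i)
a=get_image("scene");b=get_image("side")
cv2.imwrite("pics/a.png",a[...,::-1]);cv2.imwrite("pics/b.png",b[...,::-1])
c=np.hstack([a,b])
cv2.imwrite("pics/ab.png",cv2.resize(c,(800,300),interpolation=cv2.INTER_AREA)[...,::-1])
E
```

```text
pics
{'time': 0.0, 'joint_pos': array([-67.98076719,  29.12644878, -13.60945549,  86.00772373,
         7.20281427,  65.82639351,  -8.86993575]), 'qd': array([-0.05746305,  0.02174454,  0.05569162,  0.04716931,  0.0691535 ,
       -0.05526228,  0.12897678]), 'effort': array([-1.97667923e-04, -6.20617676e+01, -2.18665928e+00, -2.49663663e+01,
        1.28295549e-02,  1.17931693e-02,  8.52678227e-06]), 'eef_pos': array([0.17202511, 0.60066919, 0.40382564]), 'tool_rot': array([[ 2.75194516e-01,  9.61388462e-01, -4.51662835e-04],
       [ 9.61386932e-01, -2.75194884e-01, -1.71535395e-03],
       [-1.77341680e-03,  3.78332528e-05, -9.99998427e-01]]), 'wrist_force': array([ 0.00331382,  0.59664573, -0.35818446]), 'ft_torque': array([-0.00361974, -0.01176395, -0.04587493]), 'finger_gap': 0.08544894410002116}
0.1547
scene {'intrinsics': array([[467.16977083,   0.        , 252.82724593],
       [  0.        , 467.16977083, 198.15482446],
       [  0.        ,   0.        ,   1.        ]]), 'k1': -0.1842674816775864, 'R': array([[ 0.84915023, -0.52783917,  0.01815761],
       [-0.39490611, -0.
[... 420 characters left out ...]
4.08839537e-01, -8.93887418e-01],
       [ 3.67923447e-01, -8.14657861e-01, -4.48291095e-01]]), 't': array([0.50984793, 0.11332864, 0.90180614])}
wrist {'intrinsics': array([[330.73611723,   0.        , 255.68936927],
       [  0.        , 330.73611723, 190.07721924],
       [  0.        ,   0.        ,   1.        ]]), 'k1': 0.005234602901010009, 'mount': array([[ 9.99999124e-01,  8.58919497e-04, -1.00692890e-03,
         1.49805082e-03],
       [-5.64147001e-04,  9.64858682e-01,  2.62768729e-01,
        -6.66173869e-02],
       [ 1.19724128e-03, -2.62767931e-01,  9.64858322e-01,
         3.15046858e-02],
       [ 0.00000000e+00,  0.00000000e+00,  0.00000000e+00,
         1.00000000e+00]])}
```

View pics/a.png

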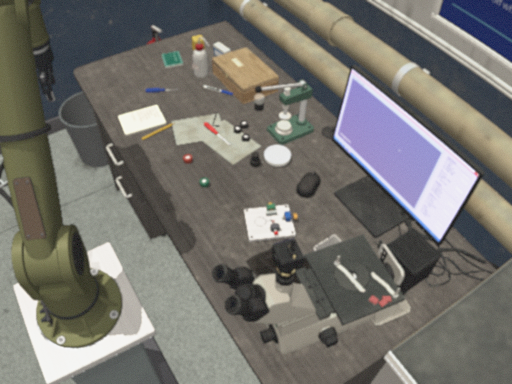

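The scene camera shows the green mount at about (205,182), the red one at (187,158) and the nest at about (270,222). I'll add helpers and make enlarged crops.

```bash
cat > h.py <<'E'
import numpy as np,cv2
from cell import *
def cam(n,s=None):
    i=camera_info(n)
    if n=="wrist":
        s=s or sense();M=i["mount"];R=s["tool_rot"]@M[:3,:3];c=s["eef_pos"]+s["tool_rot"]@M[:3,3]
        return i["intrinsics"],i["k1"],R.T,-R.T@c
    return i["intrinsics"],i["k1"],i["R"],i["t"]
def px2w(C,uv,z):
    K,k,R,t=C;uv=np.atleast_2d(np.array(uv,float))
    d=(uv-K[:2,2])/K[0,0];p=d.copy()
    for _ in range(20): p=d/(1+k*(p**2).sum(1,keepdims=True))
    r=np.c_[p,np.ones(len(p))]@R;c=-R.T@t
    return c+r*((z-c[2])/r[:,2])[:,None]
def w2px(C,X):
    K,k,R,t=C;Y=np.atleast_2d(X)@R.T+t;p=Y[:,:2]/Y[:,2:]
    return p*(1+k*(p**2).sum(1,keepdims=True))*K[0,0]+K[:2,2]
E
python3 - <<'E'
from h import *
a=cv2.imread("pics/a.png")
C=cam("scene")
for n,uv,z in(("green",(205,182),.008),("red",(187,158),.008),("nest",(270,222),.012),("eyep?",(255,163),0),("x",(259,107),0),("white disc",(277,155),0),("turret",(286,280),0.0)):
    print(n,px2w(C,uv,z).round(3))
# top-down rectified: 
xs=np.linspace(.75,.3,600);ys=np.linspace(.35,-.45,800)
Y,X=np.meshgrid(ys,xs)
uv=w2px(C,np.c_[X.ravel(),Y.ravel(),0*X.ravel()+.012]).astype(np.float32).reshape(600,800,2)
S=cam("side");uv=np.float32(w2px(S,np.array([[.5,0,0],[.5,.1,0],[.6,0,0]])));print(uv)
cv2.imwrite("pics/c1.png",np.vstack([cv2.resize(a[130:250,150:350],(800,480),interpolation=cv2.INTER_CUBIC)]))
E
```

```text
green [[0.492 0.209 0.008]]
red [[0.491 0.334 0.008]]
nest [[ 0.579 -0.031  0.012]]
eyep? [[0.676 0.205 0.   ]]
x [[0.843 0.444 0.   ]]
white disc [[0.759 0.199 0.   ]]
turret [[ 0.514 -0.211  0.   ]]
[[283.4965  198.28206]
 [266.64734 217.5947 ]
 [245.68927 190.50996]]
```

View pics/c1.png

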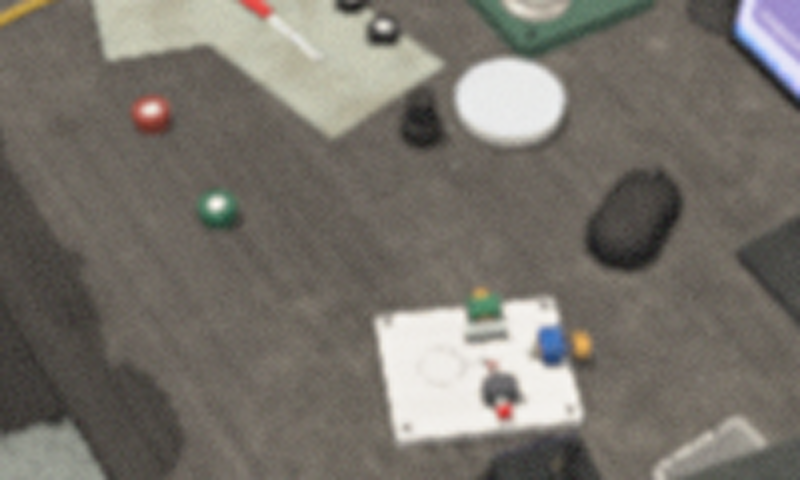

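View pics/b.png

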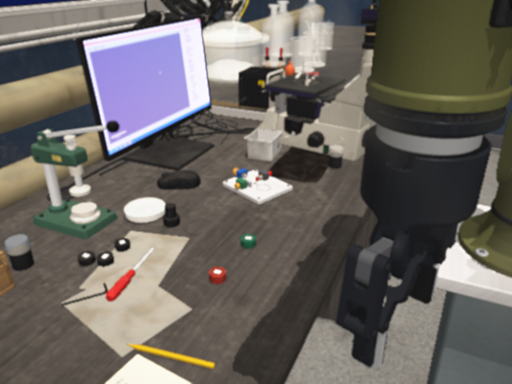

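Crop: plate corners at (375,316), (557,297), (583,420), (398,444). The green mount is at (218,209), the red at (152,115) and the eyepiece at (421,130). The side view agrees and shows nothing tall around the nest, with the microscope behind it.

```bash
python3 - <<'E'
from h import *
C=cam("scene")
c=np.array([[375,316],[557,297],[583,420],[398,444]])/4+[150,130]-.375
W=px2w(C,c,.012);print(W.round(4));print([np.linalg.norm(W[i]-W[(i+1)%4]).round(4) for i in range(4)])
N=np.array([[-.085,.053],[.05,.053],[.05,-.059],[-.085,-.059]])
m,n=N.mean(0),W[:,:2].mean(0)
U,_,V=np.linalg.svd((N-m).T@(W[:,:2]-n));R=V.T@np.diag([1,np.linalg.det(V.T@U.T)])@U.T
t=n-R@m;print("yaw",np.degrees(np.arctan2(R[1,0],R[0,0])),"o",t,(N@R.T+t-W[:,:2]).round(4).tolist())
print("load",R@[-.044,0]+t)
g=px2w(C,[218/4+150-.4,209/4+130-.4],.01);print("green",g)
s=sense()
S=cam("side");print("green side",px2w(S,[248,242],.01),"red",px2w(S,[218,276],.01))
tgt=g[0]*[1,1,0]+[0,0,.33]
print("shift cm",s["tool_rot"].T@(tgt-s["eef_pos"])*100)
print("yaw tool x",np.degrees(np.arctan2(s["tool_rot"][1,0],s["tool_rot"][0,0])))
E
```

```text
[[ 0.5386  0.0522  0.012 ]
 [ 0.6661 -0.0031  0.012 ]
 [ 0.6171 -0.1069  0.012 ]
 [ 0.4925 -0.0558  0.012 ]]
[np.float64(0.1389), np.float64(0.1147), np.float64(0.1348), np.float64(0.1174)]
yaw -23.416700684537613 o [ 0.59583173 -0.03258536] [[0.0003, -0.0023], [-0.0033, -0.0007], [0.0011, 0.0003], [0.0019, 0.0028]]
load [ 0.55545562 -0.01509908]
green [[0.48921648 0.20950689 0.01      ]]
green side [[0.48843103 0.21819984 0.01      ]] red [[0.48955454 0.33709027 0.01      ]]
shift cm [-28.86644151  41.25999666   7.44103402]
yaw tool x 74.0273271080632
```

```bash
python3 -m creep '[[[-5,7,1],[0,0,2]],[[-10,14,2],[0,0,4]],[[-15,21,4],[0,0,6]],[[-20,28,5],[0,0,7.4]],[[-25,35,6],[0,0,7.4]],[[-28.9,41.3,7.4],[0,0,7.4]],[[-28.9,41.3,7.4],[0,0,7.4]],[[-28.9,41.3,7.4],[0,0,7.4]],[[-28.9,41.3,7.4],[0,0,7.4]],[[-28.9,41.3,7.4],[0,0,7.4]]]' 
python3 -m creep '[[[0,0,0],[0,0,0]],[[0,0,0],[0,0,0]]]'
python3 - <<'E'
from h import *
s=sense();w=get_image("wrist");cv2.imwrite("pics/w1.png",w[...,::-1])
C=cam("wrist",s)
hsv=cv2.cvtColor(w,cv2.COLOR_RGB2HSV)
m=cv2.inRange(hsv,(50,80,30),(90,255,255));n,l,st,ce=cv2.connectedComponentsWithStats(m)
for i in range(1,n):
    if st[i,4]>60: print(st[i],ce[i],px2w(C,ce[i],.012))
print(s["eef_pos"],s["tool_rot"])
E
```

```text
time: 1.1
eef_pos: [0.4844, 0.2149, 0.3317]
tool_rot: [[0.397, 0.918, -0.0], [0.918, -0.397, -0.0], [-0.0, -0.0, -1.0]]
wrist_force: [-0.4, 0.4, 0.1]
finger_gap: 0.0853
time: 1.3
eef_pos: [0.4841, 0.2152, 0.3315]
tool_rot: [[0.4, 0.916, -0.001], [0.916, -0.4, -0.001], [-0.001, -0.001, -1.0]]
wrist_force: [-0.4, 0.1, 0.4]
finger_gap: 0.0853
[239 168  33  35 746] [255.11394102 185.12868633] [[0.49045035 0.21278908 0.012     ]]
[0.48411073 0.21523453 0.33150051] [[ 4.00058258e-01  9.16488906e-01 -1.21452839e-03]
 [ 9.16489060e-01 -4.00059202e-01 -6.61650936e-04]
 [-1.09227900e-03 -8.48403058e-04 -9.99999044e-01]]
```

View pics/w1.png

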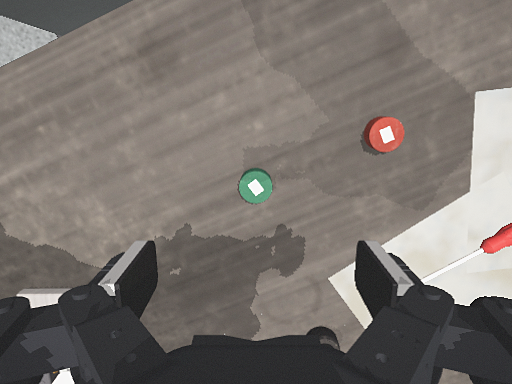

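The wrist view shows the green mount at (255,185), and the red one at (386,133), well clear. I'll go down closer and look again.

```bash
python3 -m creep '[[[0,0.4,4],[0,0,0]],[[0,0.7,8],[0,0,0]],[[0,0.7,9],[0,0,0]],[[0,0.7,9],[0,0,0]],[[0,0.7,9],[0,0,0]],[[0,0.7,9],[0,0,0]]]' 
cat > g.py <<'E'
from h import *
import sys
s=sense();w=get_image("wrist");cv2.imwrite(sys.argv[1],w[...,::-1])
C=cam("wrist",s)
hsv=cv2.cvtColor(w,cv2.COLOR_RGB2HSV)
m=cv2.inRange(hsv,(50,80,30),(90,255,255))
n,l,st,ce=cv2.connectedComponentsWithStats(m)
i=1+st[1:,4].argmax();hull=cv2.convexHull(np.argwhere(l==i)[:,::-1].astype(np.int32))[:,0].astype(float)
from scipy.optimize import least_squares
z0=float(sys.argv[2])
# fit: silhouette = hull of two circles
a=np.linspace(0,2*np.pi,90)
dt=None
def model(p):
    P=np.concatenate([np.c_[p[0]+.015*np.cos(a),p[1]+.015*np.sin(a),0*a+z] for z in(z0,z0+.016)])
    return cv2.convexHull(w2px(C,P).astype(np.float32))
def res(p):
    h=model(p);return [cv2.pointPolygonTest(h,(float(x),float(y)),True) for x,y in hull]
p0=px2w(C,ce[i],z0+.01)[0,:2]
r=least_squares(res,p0,diff_step=1e-4);print("blob",st[i],"centre",r.x,"rms px",np.sqrt(np.mean(r.fun**2)))
d=np.r_[r.x,0]-s["eef_pos"];print("tool shift cm",(s["tool_rot"].T@d*100).round(2),s["eef_pos"],s["wrist_force"])
E
python3 g.py pics/w2.png 0
```

```text
time: 1.95
eef_pos: [0.4903, 0.2146, 0.2439]
tool_rot: [[0.396, 0.918, 0.003], [0.918, -0.396, 0.001], [0.002, 0.002, -1.0]]
wrist_force: [0.2, 0.3, 0.2]
finger_gap: 0.0852
blob [ 227  184   48   50 1542] centre [0.49138495 0.21256865] rms px 0.8643683122944076
tool shift cm [-0.2   0.14 24.39] [0.4902512  0.21460642 0.24390575] [0.21469073 0.26846642 0.22722238]
```

```bash
python3 -m creep '[[[-0.2,0.1,2],[0,0,0]],[[-0.2,0.1,4.5],[0,0,0]],[[-0.2,0.1,6],[0,0,0]],[[-0.2,0.1,6.5],[0,0,0]],[[-0.2,0.1,6.6],[0,0,0]],[[-0.2,0.1,6.6],[0,0,0]],[[-0.2,0.1,6.6],[0,0,0]]]' 0.1 20
python3 g.py pics/w3.png 0
```

```text
time: 2.7
eef_pos: [0.4904, 0.2118, 0.1771]
tool_rot: [[0.397, 0.918, 0.002], [0.918, -0.397, 0.001], [0.001, 0.001, -1.0]]
wrist_force: [-1.0, 1.3, 0.4]
finger_gap: 0.0471
blob [ 221  217   69   73 3350] centre [0.49087607 0.21293915] rms px 1.1911519079399016
tool shift cm [ 0.1  -0.02 17.71] [0.49041003 0.2117969  0.1771417 ] [-1.02014319  1.31294127  0.35325193]
```

View pics/w3.png

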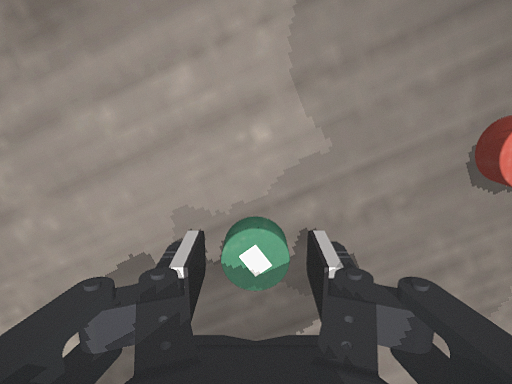

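The mount sits centred between the open pads at (255,253), so I'll close.

```bash
python3 -m creep '[[[0.1,0,0.1],[0,0,0]],[[0.1,0,0.1],[0,0,0]],[[0.1,0,0.1],[0,0,0]],[[0.1,0,0.1],[0,0,0]],[[0.1,0,0.1],[0,0,0]],[[0.1,0,0.1],[0,0,0]],[[0.1,0,0.1],[0,0,0]],[[0.1,0,0.1],[0,0,0]]]' -0.6 20
python3 -m creep '[[[0,0,-1],[0,0,0]],[[0,0,-3],[0,0,0]],[[0,0,-6],[0,0,0]],[[0,0,-6],[0,0,0]],[[0,0,-6],[0,0,0]]]'
python3 g.py pics/w4.png 0.06
python3 - <<'E'
import numpy as np
from cell import sense
s=sense();R=s["tool_rot"];p=s["eef_pos"];print(p)
o=np.array([.59583,-.03259]);a=np.radians(-23.42);u=np.array([np.cos(a),np.sin(a)])
L=np.r_[o-.1*u,p[2]]   # view pose: nest x=-0.1
print(R.T@(L-p)*100)
E
```

```text
time: 3.55
eef_pos: [0.4907, 0.2127, 0.1757]
tool_rot: [[0.397, 0.918, 0.001], [0.918, -0.397, 0.001], [0.001, 0.001, -1.0]]
wrist_force: [0.3, -0.6, 4.9]
finger_gap: 0.0289
time: 4.05
eef_pos: [0.4905, 0.2125, 0.236]
tool_rot: [[0.397, 0.918, 0.002], [0.918, -0.397, 0.001], [0.001, 0.001, -1.0]]
wrist_force: [-0.0, 0.1, -0.7]
finger_gap: 0.0288
blob [ 222  218   68   75 3423] centre [0.49147437 0.21369072] rms px 1.1746395834784016
tool shift cm [1.10e-01 1.00e-02 2.36e+01] [0.49054699 0.21253601 0.23601663] [-0.02432502  0.13511041 -0.71283192]
[0.49024824 0.21242307 0.23521615]
[-1.82936511e+01  9.41247056e+00  8.35075368e-04]
```

Grasped: the gap is 29 mm and the view of the mount is unchanged after the lift. It shows a +1 mm tool-x camera bias. Next I'll look at the nest from above the seat.

```bash
python3 -m creep '[[[-2,2,-2],[0,0,0]],[[-5,5,-4],[0,0,0]],[[-8,8,-6],[0,0,0]],[[-11,11,-6.4],[0,0,0]],[[-14,14,-6.4],[0,0,0]],[[-16.5,17,-6.4],[0,0,0]],[[-18.3,18.4,-6.4],[0,0,0]],[[-18.3,18.4,-6.4],[0,0,0]],[[-18.3,18.4,-6.4],[0,0,0]],[[-18.3,18.4,-6.4],[0,0,0]]]' 
python3 g.py pics/w5.png 0.127
python3 - <<'E'
import cv2
a=cv2.imread("pics/w5.png");cv2.imwrite("pics/w5c.png",cv2.resize(a[30:330,120:400],(560,600),interpolation=cv2.INTER_CUBIC))
E
```

```text
time: 5.1
eef_pos: [0.5863, -0.027, 0.2984]
tool_rot: [[0.395, 0.919, -0.002], [0.919, -0.395, 0.001], [0.0, -0.002, -1.0]]
wrist_force: [-1.5, -0.3, -0.8]
finger_gap: 0.0288
blob [ 222  218   68   75 3393] centre [ 0.58475236 -0.02474893] rms px 2.5416723494515874
tool shift cm [ 0.14 -0.18 29.84] [ 0.586347   -0.02704187  0.29844147] [-1.46235422 -0.33767038 -0.79190133]
```

View pics/w5c.png

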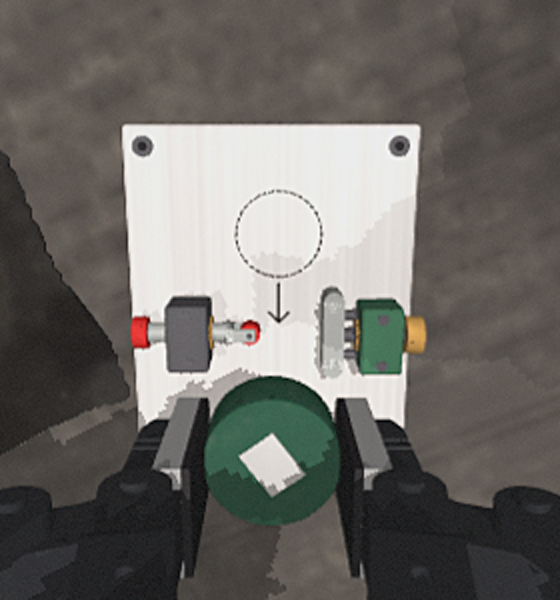

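The view shows the plate's rear corners at (123,126) and (420,126), the loading circle centred at (278.5,233.5), and the arrow from (278.5,283) to (278.5,323). The roller is on the left and the rail on the right.

```bash
python3 - <<'E'
from h import *
s=sense();C=cam("wrist",s);R=s["tool_rot"];p=s["eef_pos"]
names="tl tr circ cl cr ct cb tail tip lft rgt".split()
c=np.array([[123,126],[420,126],[278.5,233.5],[235,233.5],[322,233.5],[278.5,190],[278.5,277],[278.5,283],[278.5,323],[136.5,395],[409,395]])/2+[120,30]-.25
W=px2w(C,c,.012)
for n,w in zip(names,W): print(n,w[:2].round(4),"tool mm",((w-p)@R*1000).round(1))
E
```

```text
tl [ 0.4987 -0.0478] tool mm [-53.9 -71.9 286.8]
tr [0.542  0.0532] tool mm [ 56.  -71.9 286.8]
circ [ 0.558  -0.0105] tool mm [  3.7 -32.1 286.7]
cl [ 0.5514 -0.026 ] tool mm [-13.1 -32.1 286.7]
cr [0.5646 0.0049] tool mm [ 20.5 -32.1 286.7]
ct [ 0.5428 -0.0041] tool mm [  3.7 -48.6 286.7]
cb [ 0.5737 -0.0172] tool mm [  3.8 -15.  286.7]
tail [ 0.5759 -0.0182] tool mm [  3.8 -12.6 286.7]
tip [ 0.591  -0.0246] tool mm [  3.8   3.7 286.7]
lft [ 0.5962 -0.0905] tool mm [-54.6  34.5 286.6]
rgt [0.6405 0.0128] tool mm [ 57.7  34.4 286.6]
```

```bash
python3 -m creep '[[[0.2,-1.6,1],[0,0,0]],[[0.26,-3.2,4],[0,0,0]],[[0.26,-3.2,7],[0,0,0]],[[0.26,-3.2,9],[0,0,0]],[[0.26,-3.2,10],[0,0,0]],[[0.26,-3.2,10],[0,0,0]],[[0.26,-3.2,10],[0,0,0]],[[0.26,-3.2,10],[0,0,0]]]' 
python3 g.py pics/w6.png 0.022
python3 - <<'E'
import cv2
a=cv2.imread("pics/w6.png");cv2.imwrite("pics/w6c.png",cv2.resize(a[130:330,120:386],(798,600),interpolation=cv2.INTER_CUBIC))
E
```

```text
time: 5.95
eef_pos: [0.5589, -0.0131, 0.2002]
tool_rot: [[0.397, 0.918, 0.002], [0.918, -0.397, 0.0], [0.001, 0.002, -1.0]]
wrist_force: [-0.6, -0.4, -0.1]
finger_gap: 0.0291
blob [ 222  218   68   75 3376] centre [ 0.56086521 -0.01253378] rms px 0.7824639939949014
tool shift cm [ 0.12  0.12 20.03] [ 0.55889992 -0.01314229  0.20024991] [-0.6233635  -0.40194065 -0.06687454]
```

View pics/w6c.png

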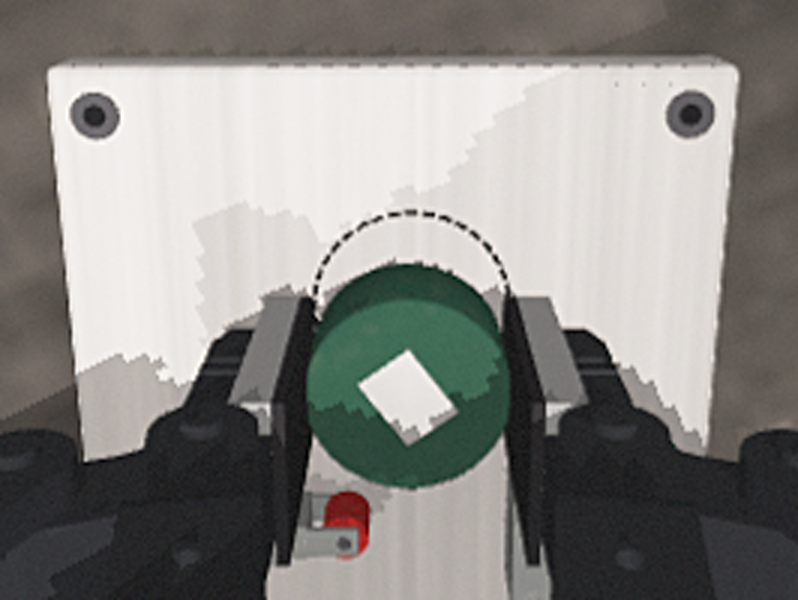

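The mount is just above the plate: mount edges at columns 307 and 511 of the crop, circle arc top at (412,211) and sides at (314,295) and (508,295). I'll work out the remaining offset.

```bash
python3 - <<'E'
from h import *
from scipy.optimize import least_squares
s=sense();C=cam("wrist",s);R=s["tool_rot"];p=s["eef_pos"]
f=lambda c:((px2w(C,np.array(c,float)/3+[120,130]-.33,.012)-p)@R*1000)
q=f([[314,295],[321,275],[338,248],[370,224],[412,211],[450,222],[483,246],[500,272],[508,295]])[:,:2]
r=least_squares(lambda c:np.hypot(*(q-c).T)-16.5,q.mean(0)+[0,10]);print("circle",r.x,r.fun.round(2))
b=f([[94,116],[690,114],[51,72],[737,70]]);print(b.round(1))
E
```

```text
circle [ 1.83206589 -1.88456268] [ 0.09 -0.24 -0.28 -0.13  0.63  0.02 -0.23 -0.27  0.01]
[[-49.2 -34.9 188.2]
 [ 46.6 -35.3 188.2]
 [-55.4 -42.1 188.1]
 [ 53.5 -42.4 188.2]]
```

```bash
python3 -m creep '[[[0.07,-0.2,0.3],[0,0,0]],[[0.07,-0.3,0.6],[0,0,0]],[[0.07,-0.3,0.9],[0,0,0]],[[0.07,-0.3,0.9],[0,0,0]],[[0.07,-0.3,0.9],[0,0,0]],[[0.07,-0.3,0.9],[0,0,0]]]' 
python3 g.py pics/w7.png 0.014
python3 - <<'E'
import cv2
a=cv2.imread("pics/w7.png");cv2.imwrite("pics/w7c.png",cv2.resize(a[130:330,120:386],(798,600),interpolation=cv2.INTER_CUBIC))
E
```

```text
time: 6.6
eef_pos: [0.556, -0.0116, 0.1901]
tool_rot: [[0.397, 0.918, -0.0], [0.918, -0.397, -0.0], [-0.0, -0.0, -1.0]]
wrist_force: [0.7, 0.8, -0.5]
finger_gap: 0.0286
blob [ 222  218   68   75 3377] centre [ 0.55657601 -0.01048271] rms px 1.3062537873592526
tool shift cm [1.200e-01 1.000e-02 1.901e+01] [ 0.55596298 -0.01155267  0.19012275] [ 0.68266208  0.75702825 -0.45610967]
```

View pics/w7c.png

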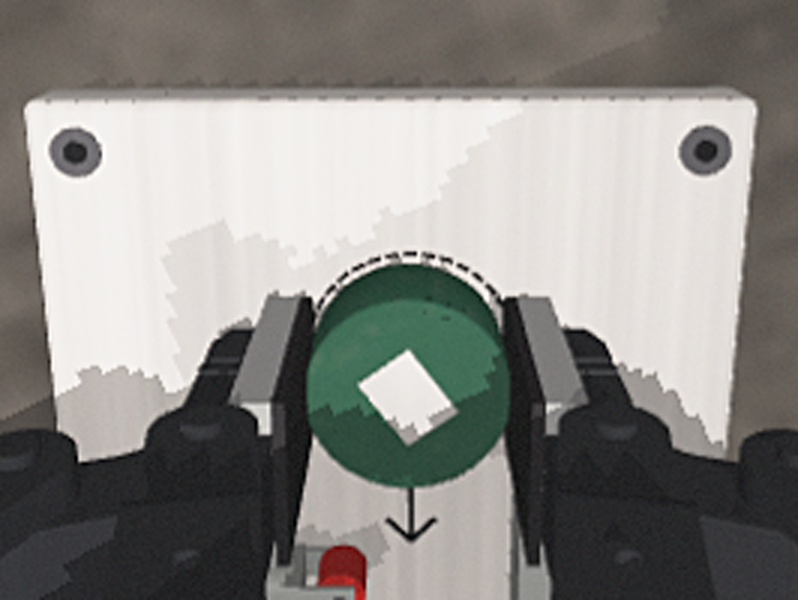

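The mount is concentric with the circle to within 0.5 mm: arrow at column 411.5, mount at 409. I'll lower it to contact.

```bash
python3 -m creep '[[[0.04,0,0.05],[0,0,0]],[[0.04,0,0.1],[0,0,0]],[[0.04,0,0.15],[0,0,0]],[[0.04,0,0.15],[0,0,0]]]'; python3 -m creep '[[[0,0,0.05],[0,0,0]],[[0,0,0.05],[0,0,0]],[[0,0,0.05],[0,0,0]]]';python3 -m creep '[[[0,0,0.05],[0,0,0]],[[0,0,0.05],[0,0,0]],[[0,0,0.05],[0,0,0]]]'
```

```text
time: 7.05
eef_pos: [0.5561, -0.0111, 0.1886]
tool_rot: [[0.397, 0.918, -0.0], [0.918, -0.397, -0.0], [-0.0, -0.0, -1.0]]
wrist_force: [-0.6, 0.2, -0.6]
finger_gap: 0.0289
time: 7.35
eef_pos: [0.5561, -0.0112, 0.1881]
tool_rot: [[0.397, 0.918, -0.0], [0.918, -0.397, -0.0], [-0.0, -0.0, -1.0]]
wrist_force: [-1.1, -0.2, -0.9]
finger_gap: 0.0291
time: 7.65
eef_pos: [0.5561, -0.0112, 0.1878]
tool_rot: [[0.397, 0.918, 0.0], [0.918, -0.397, -0.0], [0.0, 0.0, -1.0]]
wrist_force: [-0.3, 0.1, 0.7]
finger_gap: 0.0291
```

```bash
python3 -m creep '[[[0,0,0.03],[0,0,0]],[[0,0,0.03],[0,0,0]],[[0,0,0.03],[0,0,0]]]';python3 -m creep '[[[0,0,0.03],[0,0,0]],[[0,0,0.03],[0,0,0]],[[0,0,0.03],[0,0,0]]]'
```

```text
time: 7.95
eef_pos: [0.5561, -0.0112, 0.1877]
tool_rot: [[0.397, 0.918, 0.0], [0.918, -0.397, -0.0], [0.0, 0.0, -1.0]]
wrist_force: [-0.8, 0.5, 5.2]
finger_gap: 0.0288
time: 8.25
eef_pos: [0.5561, -0.0111, 0.1877]
tool_rot: [[0.397, 0.918, 0.0], [0.918, -0.397, -0.0], [0.0, 0.0, -1.0]]
wrist_force: [-1.4, 0.4, 8.2]
finger_gap: 0.0293
```

```bash
python3 -m creep '[[[0,0,0],[0,0,0]],[[0,0,0],[0,0,0]],[[0,0,0],[0,0,0]],[[0,0,0],[0,0,0]],[[0,0,-0.3],[0,0,0]],[[0,0,-1],[0,0,0]],[[0,0,-3],[0,0,0]],[[0,0,-5],[0,0,0]],[[0,0,-5],[0,0,0]],[[0,0,-5],[0,0,0]]]' 0.15
python3 -m creep '[[[0,-1.5,0],[0,0,0]],[[0,-3.3,0],[0,0,0]],[[0,-3.3,0],[0,0,0]],[[0,-3.3,0],[0,0,0]],[[0,-3.3,0],[0,0,0]],[[0,-3.3,0],[0,0,0]],[[0,-3.3,0],[0,0,0]],[[0,-3.3,0],[0,0,0]],[[0,-3.3,0],[0,0,0]],[[0,-3.3,0],[0,0,0]]]' -1
python3 -c "
from h import *
cv2.imwrite('pics/w8.png',get_image('wrist')[...,::-1]);a=get_image('scene')[...,::-1]
cv2.imwrite('pics/s8.png',cv2.resize(a[170:250,210:310],(800,640))[:600])"
```

```text
time: 9.25
eef_pos: [0.5562, -0.0112, 0.2377]
tool_rot: [[0.397, 0.918, 0.001], [0.918, -0.397, -0.0], [0.001, 0.001, -1.0]]
wrist_force: [-0.9, -0.1, 0.4]
finger_gap: 0.0491
time: 10.25
eef_pos: [0.5258, 0.0019, 0.237]
tool_rot: [[0.397, 0.918, 0.0], [0.918, -0.397, 0.0], [0.0, 0.0, -1.0]]
wrist_force: [0.0, 0.3, -0.1]
finger_gap: -0.0002
```

View pics/w8.png

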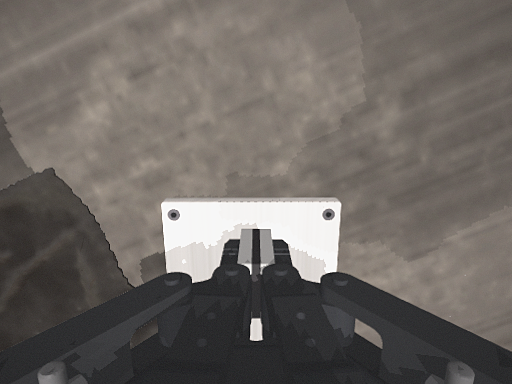

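The fingers are shut behind the mount over the plate; the mount is hidden in this view, so I check the scene crop.

View pics/s8.png

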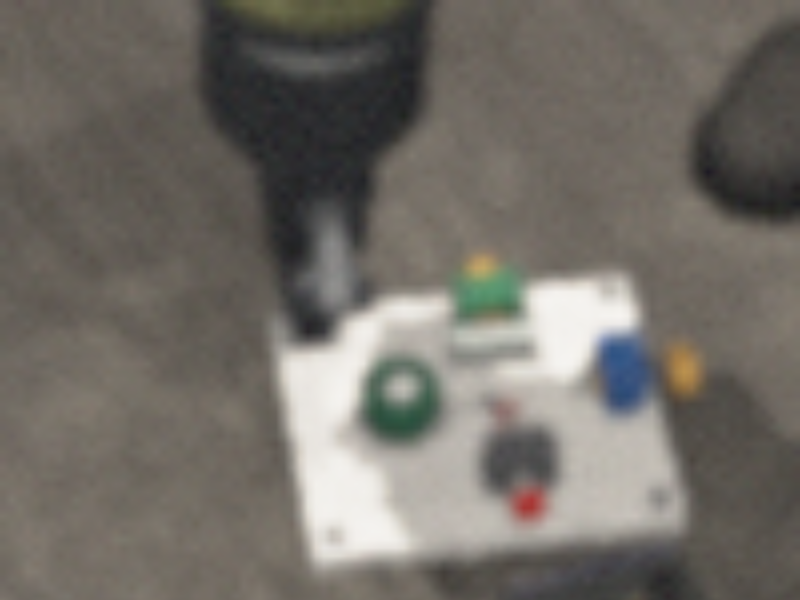

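```bash
python3 -m creep '[[[0,0,1.5],[0,0,0]],[[0,0,3],[0,0,0]],[[0,0,4],[0,0,0]],[[0,0,4.6],[0,0,0]],[[0,0,4.6],[0,0,0]],[[0,0,4.6],[0,0,0]]]'
python3 -m creep '[[[0,0.2,0],[0,0,0]],[[0,0.4,0],[0,0,0]],[[0,0.6,0],[0,0,0]],[[0,0.7,0],[0,0,0]],[[0,0.8,0],[0,0,0]],[[0,0.9,0],[0,0,0]],[[0,1.0,0],[0,0,0]],[[0,1,0],[0,0,0]]]'
```

```text
time: 10.95
eef_pos: [0.5259, 0.002, 0.1913]
tool_rot: [[0.397, 0.918, 0.0], [0.918, -0.397, -0.0], [0.0, 0.0, -1.0]]
wrist_force: [0.0, -0.3, 0.9]
finger_gap: 0.0
time: 11.75
eef_pos: [0.535, -0.0021, 0.191]
tool_rot: [[0.397, 0.918, -0.0], [0.918, -0.397, -0.0], [-0.0, -0.0, -1.0]]
wrist_force: [0.7, 0.1, -0.4]
finger_gap: -0.0002
```

The mount stands upright in the circle at (402,397) with the fingers behind it. Now the push.

```bash
cat > f.py <<'E'
from cell import *
import numpy as np
s=sense();R=s["tool_rot"];print("F tool xyz",(R.T@s["wrist_force"]).round(2),"prog mm from release",((s["eef_pos"]-[.5561,-.0112,.1877])@np.array([.918,-.397,0])*1000).round(2),((s["eef_pos"]-[.5561,-.0112,.1877])@np.array([.397,.918,0])*1000).round(2))
E
python3 f.py
python3 -m creep '[[[0,0.2,0],[0,0,0]],[[0,0.4,0],[0,0,0]],[[0,0.6,0],[0,0,0]],[[0,0.8,0],[0,0,0]],[[0,1,0],[0,0,0]],[[0,1.2,0],[0,0,0]],[[0,1.35,0],[0,0,0]],[[0,1.5,0],[0,0,0]]]' >/dev/null; python3 f.py
python3 -m creep '[[[0,0.1,0],[0,0,0]],[[0,0.2,0],[0,0,0]],[[0,0.3,0],[0,0,0]],[[0,0.4,0],[0,0,0]],[[0,0.5,0],[0,0,0]]]' >/dev/null; python3 f.py
python3 -m creep '[[[0,0.1,0],[0,0,0]],[[0,0.2,0],[0,0,0]],[[0,0.3,0],[0,0,0]],[[0,0.4,0],[0,0,0]],[[0,0.5,0],[0,0,0]]]' >/dev/null; python3 f.py
```

```text
F tool xyz [0.39 0.59 0.4 ] prog mm from release -22.97 0.03
F tool xyz [ 0.24 -0.19  0.6 ] prog mm from release -7.91 0.04
F tool xyz [ 0.65 -0.21 -0.09] prog mm from release -2.96 0.03
F tool xyz [-0.08 -1.37  0.01] prog mm from release 1.87 -0.05
```

```bash

python3 -m creep '[[[0,0.1,0],[0,0,0]],[[0,0.2,0],[0,0,0]],[[0,0.3,0],[0,0,0]],[[0,0.4,0],[0,0,0]]]' >/dev/null; python3 f.py
python3 -m creep '[[[0,0.1,0],[0,0,0]],[[0,0.2,0],[0,0,0]],[[0,0.3,0],[0,0,0]]]' >/dev/null; python3 f.py
python3 -m creep '[[[0,0.05,0],[0,0,0]],[[0,0.1,0],[0,0,0]]]' >/dev/null; python3 f.py
python3 -m creep '[[[0,0.05,0],[0,0,0]],[[0,0.1,0],[0,0,0]]]' >/dev/null; python3 f.py
```

```text
F tool xyz [-1.09 -3.53 -1.73] prog mm from release 5.88 -0.17
F tool xyz [-0.65 -3.55 -0.37] prog mm from release 9.02 -0.15
F tool xyz [-1.99 -3.8  -1.16] prog mm from release 9.97 -0.13
F tool xyz [-2.82 -2.15 -0.94] prog mm from release 10.95 -0.09
```

```bash
cat >> f.py <<'E'
import sys
sys.exit(int((R.T@s["wrist_force"])[1]<-5.5))
E
python3 -m creep '[[[0,0.03,0],[0,0,0]],[[0,0.06,0],[0,0,0]]]' >/dev/null; python3 f.py &&
python3 -m creep '[[[0,0.03,0],[0,0,0]],[[0,0.06,0],[0,0,0]]]' >/dev/null && python3 f.py &&
python3 -m creep '[[[0,0.03,0],[0,0,0]],[[0,0.06,0],[0,0,0]]]' >/dev/null && python3 f.py &&
python3 -m creep '[[[0,0.03,0],[0,0,0]],[[0,0.06,0],[0,0,0]]]' >/dev/null && python3 f.py &&
python3 -m creep '[[[0,0.03,0],[0,0,0]],[[0,0.06,0],[0,0,0]]]' >/dev/null && python3 f.py &&
python3 -m creep '[[[0,0.03,0],[0,0,0]],[[0,0.06,0],[0,0,0]]]' >/dev/null && python3 f.py &&
python3 -m creep '[[[0,0.03,0],[0,0,0]],[[0,0.06,0],[0,0,0]]]' >/dev/null && python3 f.py &&
python3 -m creep '[[[0,0.03,0],[0,0,0]],[[0,0.06,0],[0,0,0]]]' >/dev/null && python3 f.py &&
python3 -m creep '[[[0,0.03,0],[0,0,0]],[[0,0.06,0],[0,0,0]]]' >/dev/null && python3 f.py
```

```text
F tool xyz [-2.77 -3.31 -0.97] prog mm from release 11.54 -0.09
F tool xyz [-3.07 -3.72 -1.02] prog mm from release 12.13 -0.06
F tool xyz [-2.97 -2.77 -1.56] prog mm from release 12.75 -0.05
F tool xyz [-2.93 -2.68 -0.99] prog mm from release 13.36 -0.0
F tool xyz [-3.19 -3.39 -0.77] prog mm from release 13.99 0.05
F tool xyz [-2.4  -3.2   0.32] prog mm from release 14.61 0.08
F tool xyz [-2.39 -3.84  0.08] prog mm from release 15.25 0.11
F tool xyz [-2.46 -2.55  0.67] prog mm from release 15.86 0.11
F tool xyz [-1.94 -2.59 -0.  ] prog mm from release 16.46 0.1
```

```bash

python3 -m creep '[[[0,0.03,0],[0,0,0]],[[0,0.05,0],[0,0,0]]]' >/dev/null; python3 f.py &&
python3 -m creep '[[[0,0.03,0],[0,0,0]],[[0,0.05,0],[0,0,0]]]' >/dev/null && python3 f.py &&
python3 -m creep '[[[0,0.03,0],[0,0,0]],[[0,0.05,0],[0,0,0]]]' >/dev/null && python3 f.py &&
python3 -m creep '[[[0,0.03,0],[0,0,0]],[[0,0.05,0],[0,0,0]]]' >/dev/null && python3 f.py &&
python3 -m creep '[[[0,0.03,0],[0,0,0]],[[0,0.05,0],[0,0,0]]]' >/dev/null && python3 f.py &&
python3 -m creep '[[[0,0.03,0],[0,0,0]],[[0,0.05,0],[0,0,0]]]' >/dev/null && python3 f.py &&
python3 -m creep '[[[0,0.03,0],[0,0,0]],[[0,0.05,0],[0,0,0]]]' >/dev/null && python3 f.py &&
python3 -m creep '[[[0,0.03,0],[0,0,0]],[[0,0.05,0],[0,0,0]]]' >/dev/null && python3 f.py &&
python3 -m creep '[[[0,0.03,0],[0,0,0]],[[0,0.05,0],[0,0,0]]]' >/dev/null && python3 f.py
```

```text
F tool xyz [-2.37 -1.64 -0.1 ] prog mm from release 17.0 0.1
F tool xyz [-1.54 -2.1   0.24] prog mm from release 17.46 0.07
F tool xyz [-2.18 -2.15  0.76] prog mm from release 17.95 0.11
F tool xyz [-1.25 -1.43  0.67] prog mm from release 18.45 0.08
F tool xyz [-1.25 -1.87 -0.78] prog mm from release 18.95 0.1
F tool xyz [-0.82 -1.19  0.18] prog mm from release 19.46 0.1
F tool xyz [-0.09 -1.53  0.23] prog mm from release 19.94 0.11
F tool xyz [-0.97 -2.23  0.08] prog mm from release 20.45 0.06
F tool xyz [-0.73 -1.31  0.04] prog mm from release 20.96 0.06
```

```bash

python3 -m creep '[[[0,0.02,0],[0,0,0]],[[0,0.04,0],[0,0,0]]]' >/dev/null; python3 f.py &&
python3 -m creep '[[[0,0.02,0],[0,0,0]],[[0,0.04,0],[0,0,0]]]' >/dev/null && python3 f.py &&
python3 -m creep '[[[0,0.02,0],[0,0,0]],[[0,0.04,0],[0,0,0]]]' >/dev/null && python3 f.py &&
python3 -m creep '[[[0,0.02,0],[0,0,0]],[[0,0.04,0],[0,0,0]]]' >/dev/null && python3 f.py &&
python3 -m creep '[[[0,0.02,0],[0,0,0]],[[0,0.04,0],[0,0,0]]]' >/dev/null && python3 f.py
```

```text
F tool xyz [-1.08 -1.56  0.44] prog mm from release 21.32 0.03
F tool xyz [-1.25 -1.09  0.4 ] prog mm from release 21.7 0.04
F tool xyz [-1.75 -1.74 -0.22] prog mm from release 22.1 0.05
F tool xyz [-1.67 -1.03  0.74] prog mm from release 22.53 0.07
F tool xyz [-0.52 -1.34 -0.4 ] prog mm from release 22.91 0.09
```

```bash

python3 -m creep '[[[0,0.02,0],[0,0,0]],[[0,0.04,0],[0,0,0]]]' >/dev/null; python3 f.py &&
python3 -m creep '[[[0,0.02,0],[0,0,0]],[[0,0.04,0],[0,0,0]]]' >/dev/null && python3 f.py &&
python3 -m creep '[[[0,0.02,0],[0,0,0]],[[0,0.04,0],[0,0,0]]]' >/dev/null && python3 f.py &&
python3 -m creep '[[[0,0.02,0],[0,0,0]],[[0,0.04,0],[0,0,0]]]' >/dev/null && python3 f.py &&
python3 -m creep '[[[0,0.02,0],[0,0,0]],[[0,0.04,0],[0,0,0]]]' >/dev/null && python3 f.py
python3 - <<'E'
from h import *
a=get_image("scene");cv2.imwrite("pics/s9.png",cv2.resize(a[170:250,210:310],(750,600),interpolation=cv2.INTER_CUBIC)[...,::-1])
C=cam("scene");hsv=cv2.cvtColor(a,cv2.COLOR_RGB2HSV)
m=cv2.inRange(hsv,(50,80,30),(90,255,255));m[:170]=0;m[250:]=0
n,l,st,ce=cv2.connectedComponentsWithStats(m)
o=np.array([.59583,-.03259]);
for i in range(1,n):
    if st[i,4]>6: print(st[i],ce[i],px2w(C,ce[i],.022))
E
```

```text
F tool xyz [-1.05 -1.64 -0.4 ] prog mm from release 23.44 0.18
F tool xyz [ 0.06 -1.59 -1.07] prog mm from release 23.61 0.22
F tool xyz [ 1.19 -2.56 -1.55] prog mm from release 23.82 0.21
F tool xyz [ 0.88 -4.12 -2.04] prog mm from release 24.04 0.18
F tool xyz [ 0.49 -5.76 -3.12] prog mm from release 24.22 0.2
[275 217   5   5  16] [277.0625 219.    ] [[ 0.59863168 -0.038531    0.022     ]]
```

View pics/s9.png

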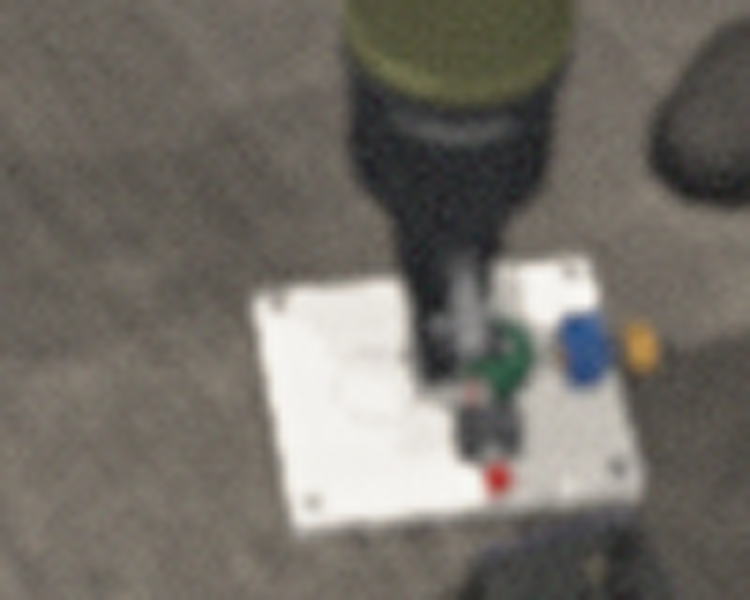

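The crop shows the mount near the screw, with its edge at 532 and the block face at about 560. But the finger corner is also close to the roller, and the sideways force flipped sign, so the force rise could be the finger on the roller. I'll back off, turn 90° (22 mm wide face, centred at y≈+3) and look.

```bash

python3 -m creep '[[[0,-0.2,0],[0,0,0]],[[0,-0.8,0],[0,0,0]],[[0,-1.5,0],[0,0,0]],[[0.1,-1.5,-2],[0,0,0]],[[0.2,-1.5,-4],[0,0,8]],[[0.3,-1.5,-6],[0,0,16]],[[0.3,-1.5,-6],[0,0,24]],[[0.3,-1.5,-6],[0,0,32]],[[0.3,-1.5,-6],[0,0,40]],[[0.3,-1.5,-6],[0,0,48]]]'
python3 -m creep '[[[0,0,0],[0,0,8]],[[0,0,0],[0,0,16]],[[0,0,0],[0,0,24]],[[0,0,0],[0,0,32]],[[0,0,0],[0,0,40]],[[0,0,0],[0,0,42]],[[0,0,0],[0,0,42]],[[0,0,0],[0,0,42]]]'
python3 g.py pics/w9.png 0.012
python3 - <<'E'
import cv2
a=cv2.imread("pics/w9.png");cv2.imwrite("pics/w9c.png",cv2.resize(a[60:360,170:512],(684,600),interpolation=cv2.INTER_CUBIC))
E
```

```text
time: 21.3
eef_pos: [0.5661, -0.0123, 0.2512]
tool_rot: [[0.949, 0.314, 0.001], [0.314, -0.949, -0.0], [0.001, 0.0, -1.0]]
wrist_force: [-0.4, 0.2, 0.7]
finger_gap: -0.0
time: 22.1
eef_pos: [0.5663, -0.0122, 0.251]
tool_rot: [[0.919, -0.394, 0.0], [-0.394, -0.919, -0.0], [0.0, 0.0, -1.0]]
wrist_force: [-0.4, -0.1, 0.5]
finger_gap: 0.0001
blob [ 294  189   51   47 1509] centre [ 0.60265158 -0.02703663] rms px 1.1485392862774455
tool shift cm [ 3.92 -0.07 25.1 ] [ 0.5662774  -0.01223936  0.25104236] [-0.41340017 -0.10161534  0.52668883]
```

View pics/w9c.png

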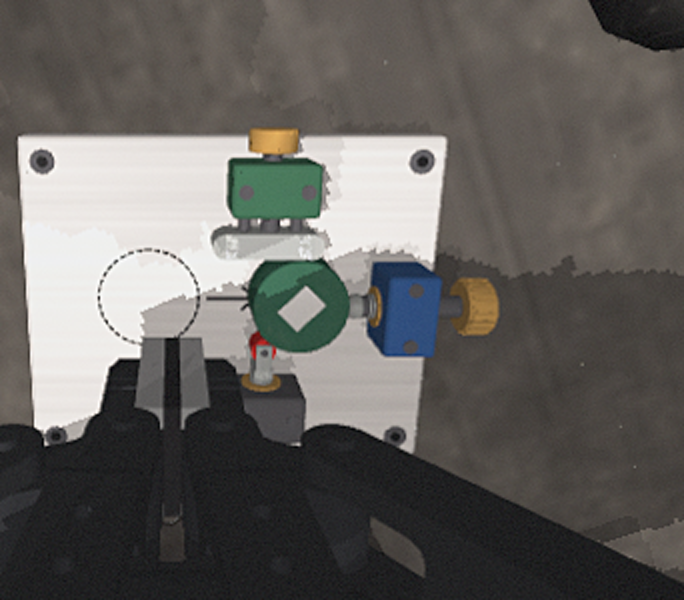

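The mount is up against the screw tip at (348,306), with the rail above it and the roller at (262,345) behind it. Now a final firm push with the narrow face.

```bash
sed -i 's/"F tool xyz"/"t",s["time"],"F tool"/; s/\[1\]<-5.5/[0]<-5/' f.py
python3 -m creep '[[[0,0,2],[0,0,0]],[[0,0,4],[0,0,0]],[[0,0,5.5],[0,0,0]],[[0,0,6],[0,0,0]],[[0,0,6],[0,0,0]],[[0,0,6],[0,0,0]]]'; python3 f.py
python3 -m creep '[[[0.1,0,0],[0,0,0]],[[0.2,0,0],[0,0,0]],[[0.3,0,0],[0,0,0]],[[0.4,0,0],[0,0,0]],[[0.5,0,0],[0,0,0]]]' >/dev/null; python3 f.py &&
python3 -m creep '[[[0.03,0,0],[0,0,0]],[[0.06,0,0],[0,0,0]]]' >/dev/null && python3 f.py &&
python3 -m creep '[[[0.03,0,0],[0,0,0]],[[0.06,0,0],[0,0,0]]]' >/dev/null && python3 f.py &&
python3 -m creep '[[[0.03,0,0],[0,0,0]],[[0.06,0,0],[0,0,0]]]' >/dev/null && python3 f.py &&
python3 -m creep '[[[0.03,0,0],[0,0,0]],[[0.06,0,0],[0,0,0]]]' >/dev/null && python3 f.py &&
python3 -m creep '[[[0.03,0,0],[0,0,0]],[[0.06,0,0],[0,0,0]]]' >/dev/null && python3 f.py &&
python3 -m creep '[[[0.03,0,0],[0,0,0]],[[0.06,0,0],[0,0,0]]]' >/dev/null && python3 f.py &&
python3 -m creep '[[[0.03,0,0],[0,0,0]],[[0.06,0,0],[0,0,0]]]' >/dev/null && python3 f.py
```

```text
time: 22.75
eef_pos: [0.5666, -0.0125, 0.1916]
tool_rot: [[0.918, -0.396, 0.001], [-0.396, -0.918, -0.0], [0.001, -0.0, -1.0]]
wrist_force: [-0.2, -0.6, 0.2]
finger_gap: -0.0
t 22.75 F tool [ 0.01  0.62 -0.16] prog mm from release 10.2 2.96
t 23.25 F tool [-0.18 -0.04  0.21] prog mm from release 14.97 3.06
t 23.45 F tool [ 1.1  0.8 -0.7] prog mm from release 15.47 3.0
t 23.65 F tool [ 0.07  0.27 -0.22] prog mm from release 16.04 3.06
t 23.85 F tool [ 0.23 -0.01 -0.87] prog mm from release 16.69 3.03
t 24.05 F tool [ 0.09  0.12 -0.23] prog mm from release 17.28 3.01
t 24.25 F tool [-0.14 -0.43  0.43] prog mm from release 17.91 3.03
t 24.45 F tool [-0.14  0.1  -0.78] prog mm from release 18.5 3.03
t 24.65 F tool [-0.15  0.42 -0.64] prog mm from release 19.12 3.01
```

```bash

python3 -m creep '[[[0.02,0,0],[0,0,0]],[[0.04,0,0],[0,0,0]]]' >/dev/null && python3 f.py &&
python3 -m creep '[[[0.02,0,0],[0,0,0]],[[0.04,0,0],[0,0,0]]]' >/dev/null && python3 f.py &&
python3 -m creep '[[[0.02,0,0],[0,0,0]],[[0.04,0,0],[0,0,0]]]' >/dev/null && python3 f.py &&
python3 -m creep '[[[0.02,0,0],[0,0,0]],[[0.04,0,0],[0,0,0]]]' >/dev/null && python3 f.py &&
python3 -m creep '[[[0.02,0,0],[0,0,0]],[[0.04,0,0],[0,0,0]]]' >/dev/null && python3 f.py &&
python3 -m creep '[[[0.02,0,0],[0,0,0]],[[0.04,0,0],[0,0,0]]]' >/dev/null && python3 f.py &&
python3 -m creep '[[[0.02,0,0],[0,0,0]],[[0.04,0,0],[0,0,0]]]' >/dev/null && python3 f.py &&
python3 -m creep '[[[0.02,0,0],[0,0,0]],[[0.04,0,0],[0,0,0]]]' >/dev/null && python3 f.py &&
python3 -m creep '[[[0.02,0,0],[0,0,0]],[[0.04,0,0],[0,0,0]]]' >/dev/null && python3 f.py &&
python3 -m creep '[[[0.02,0,0],[0,0,0]],[[0.04,0,0],[0,0,0]]]' >/dev/null && python3 f.py
```

```text
t 24.85 F tool [-0.13  0.62 -0.29] prog mm from release 19.47 3.03
t 25.05 F tool [-1.3   0.15  0.12] prog mm from release 19.87 3.04
t 25.25 F tool [ 0.79 -0.1  -0.68] prog mm from release 20.28 3.06
t 25.45 F tool [ 0.05  0.22 -0.71] prog mm from release 20.68 3.01
t 25.65 F tool [ 0.22 -0.34  1.06] prog mm from release 21.07 3.04
t 25.85 F tool [-0.84 -0.17  0.6 ] prog mm from release 21.49 3.05
t 26.05 F tool [-0.69  0.79 -0.36] prog mm from release 21.74 3.05
t 26.25 F tool [-2.09  0.26  0.23] prog mm from release 22.0 3.03
t 26.45 F tool [-3.16 -0.41 -0.63] prog mm from release 22.26 3.03
t 26.65 F tool [-4.84  0.47 -1.36] prog mm from release 22.54 3.02
```

```bash
sed -i 's/<-5))/<-8))/' f.py
python3 -m creep '[[[0.02,0,0],[0,0,0]],[[0.04,0,0],[0,0,0]],[[0.04,0,0],[0,0,0]]]' >/dev/null && python3 f.py &&
python3 -m creep '[[[0.02,0,0],[0,0,0]],[[0.04,0,0],[0,0,0]],[[0.04,0,0],[0,0,0]]]' >/dev/null && python3 f.py &&
python3 -m creep '[[[0.02,0,0],[0,0,0]],[[0.03,0,0],[0,0,0]],[[0.03,0,0],[0,0,0]]]' >/dev/null && python3 f.py
```

```text
t 26.95 F tool [-5.61  0.38 -2.05] prog mm from release 22.78 3.03
t 27.25 F tool [-6.14 -0.29 -2.17] prog mm from release 22.94 3.01
t 27.55 F tool [-7.44  0.2  -2.63] prog mm from release 23.09 3.04
```

```bash
sed -i 's/<-8))/<-8.7))/' f.py
python3 -m creep '[[[0.02,0,0],[0,0,0]],[[0.03,0,0],[0,0,0]],[[0.03,0,0],[0,0,0]]]' >/dev/null && python3 f.py &&
python3 -m creep '[[[0.01,0,0],[0,0,0]],[[0.02,0,0],[0,0,0]],[[0.02,0,0],[0,0,0]]]' >/dev/null && python3 f.py
```

```text
t 27.85 F tool [-7.45 -0.93 -2.66] prog mm from release 23.22 3.07
t 28.15 F tool [-7.51  0.25 -3.77] prog mm from release 23.3 3.07
```

```bash

python3 -m creep '[[[0.02,0,0],[0,0,0]],[[0.03,0,0],[0,0,0]],[[0.03,0,0],[0,0,0]]]' >/dev/null && python3 f.py &&
python3 -m creep '[[[0.01,0,0],[0,0,0]],[[0.02,0,0],[0,0,0]],[[0.02,0,0],[0,0,0]]]' >/dev/null && python3 f.py
```

```text
t 28.45 F tool [-7.86  0.47 -3.54] prog mm from release 23.43 3.06
t 28.75 F tool [-9.38 -0.08 -4.06] prog mm from release 23.52 3.05
```

About 9 N reached. I'll retreat to the earlier viewing pose and compare.

```bash

python3 -m creep '[[[-0.1,0,0],[0,0,0]],[[-0.3,0,0],[0,0,0]],[[-0.7,0,0],[0,0,0]],[[-1.6,0,0],[0,0,0]],[[-1.6,0,-2],[0,0,0]],[[-1.6,0,-5],[0,0,0]],[[-1.6,0,-6],[0,0,0]],[[-1.6,0,-6],[0,0,0]],[[-1.6,0,-6],[0,0,0]],[[-1.6,0,-6],[0,0,0]]]'
python3 g.py pics/w10.png 0.012
python3 - <<'E'
from h import *
a=cv2.imread("pics/w9.png");b=cv2.imread("pics/w10.png")
sh,_=cv2.phaseCorrelate(np.float32(cv2.cvtColor(a,6))[60:120,170:400],np.float32(cv2.cvtColor(b,6))[60:120,170:400]);print("plate shift px",sh)
for n,im in(("9",a),("10",b)):
    h=cv2.cvtColor(im,cv2.COLOR_BGR2HSV)
    m=cv2.inRange(h,(0,0,200),(180,60,255))[195:235,300:345];print(n,"facet",np.argwhere(m).mean(0)[::-1])
    m=cv2.inRange(h,(105,100,40),(125,255,255));print("block",np.argwhere(m).mean(0)[::-1])
E
cp pics/w10.png pics/w10v.png; python3 -c "
import cv2
a=cv2.imread('pics/w10.png');cv2.imwrite('pics/w10c.png',cv2.resize(a[150:250,270:403],(798,600),interpolation=cv2.INTER_CUBIC))"
```

```text
time: 29.75
eef_pos: [0.5653, -0.0119, 0.2499]
tool_rot: [[0.918, -0.397, -0.002], [-0.397, -0.918, 0.0], [-0.002, 0.001, -1.0]]
wrist_force: [-0.7, -0.2, -0.6]
finger_gap: -0.0001
blob [ 297  189   51   47 1531] centre [ 0.60248876 -0.02722284] rms px 1.1854349866530276
tool shift cm [ 4.06 -0.08 24.99] [ 0.56529689 -0.01187832  0.24994497] [-0.70932884 -0.20002983 -0.63067748]
plate shift px (2.5767270209764916, -0.22564921449448505)
9 facet [25.42857143 11.57142857]
block [372.75382263 213.76987768]
10 facet [19.  15.5]
block [375.75584024 213.80030143]
```

```bash
python3 -c "
from cell import *
print(sense()['time'],finish_job())"
```

```text
the job is handed in; nothing more can be done
29.8 None
```

The green mount is set in the loading circle, released, and pushed past the roller until it sits home on the end screw. I handed the job in at 29.8 s.

- **Placing:** the mount stood upright in the circle after release, about 0.5 mm or less off the nest's centre line.
- **First push:** it took 1–4 N past the roller and along the rail. The force then rose steeply to 5.8 N, and I stopped. The finger corner was close to the roller and may have touched it, so I could not be sure that force was all on the screw.
- **Final push:** I turned the fingers 90° to push with the 22 mm face. The force rose as soon as I touched the mount and ended at about 9.4 N on the last reading. The highest reading was 9.4 N, but I read the force only between steps.
- **Last checks:** the picture before the final push showed the mount touching the screw tip, the rail and the roller. Afterwards, with the fingers lifted clear, the mount and the screw block had shifted equally in the picture (3 px). That shift came from the camera, so the mount had stayed put.

**Not confirmed:**
- I had used all 12 picture views, so I checked the final state only with image code.
- One of those checks, tracking the pale facet on the mount, gave no usable result.
- I did not look at the red mount, canister and eyepiece again, though the arm stayed well clear of them.

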